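Set the incubator's timer dial and start the run

TASK

Start the dry-block incubator on its standard time: with a fingertip against the knurled timer dial, stroke it round clockwise, without gripping it, until it clicks in with its white pointer at the long mark. Then press the large start button fully in and let it spring back; do not press the small stop button, and leave everything else standing where it is.

Things in the scene. Friction and masses are not known exactly. Their poses are not given: they have to be found in the camera images.
- incubator: dry-block incubator, white case 300 mm deep (x), 360 wide (y), fixed. Origin: centre of underside; x points from the control deck (front, robot side) to the heated block at the back, y left. Level deck: front 142 mm, 75 mm above the table. Housing behind: 98 mm high, glass tubes in it reach 125 mm. In this frame (mm): dial axis (-80, 65), start (-85, -45), stop (-85, -105)
- dial_centre (a point): centre of the timer dial's top face, on its vertical axis, 94 mm above the table. Black disc 89 mm across with knurled upright edge from 3 to 19 mm above the deck, too wide to grip. Flat deck is free 25 mm in front of it, 30 mm to its left. To turn it, press a fingertip on the edge towards the axis (5 to 12 N), or on the top near the edge, and go round with it; a click takes 1.5 N along the edge
- long_mark (a point): middle of the long broad black mark (16 x 5 mm) on the deck, 56 mm from the dial's axis on the side of the heated block; the other six marks round the dial are thin, 6 mm long
- dial (a joint): dial angle in rad, growing clockwise seen from above. Sprung clicks every 0.524 rad (30 deg) from 0 to 3.142, one at each mark. The white pointer line on top points along the incubator's +y (left) at 0, to the long mark (incubator's +x) at 1.571. Starts one or two clicks short of the long mark. Let go near a mark, it springs to that mark and stays
- start_top (a point): centre of the top of the start button, the larger of the two, a grey cap 28 mm in diameter in a black collar 44 mm in diameter and 12 mm high on the deck; the top stands 18 mm above the deck (93 mm above the table). Moves with the button
- start (a joint): travel of the start button in m: 0 out, 0.006 fully in (6 mm down, spring of 1.5 N at first to 5 N when fully in; springs back)
- stop_top (a point): centre of the top of the stop button, the smaller grey cap, 16 mm in diameter in a collar 32 mm in diameter, 60 mm to the right of the start button, of the same height. To be left alone
- stop (a joint): travel of the stop button in m, 0 out, 0.006 fully in
- dropper_a: small amber dropper bottle, 25 mm across, 68 mm tall, standing on the control deck to the left of the dial (about 92 mm from its axis). Bystander. Origin: centre of its underside
- dropper_b: the same kind of bottle standing at the right end of the deck, beyond the stop button. Bystander. Origin: centre of its underside
- tube_rack: white plastic rack 60 x 200 mm with capped sample tubes, 102 mm tall, on the table. Bystander. Origin: centre of its underside, long side along its y
- bucket: grey centrifuge bucket, an open cup 112 mm across the rim, 110 mm tall, on the table. Bystander. Origin: centre of its underside
- bowl: steel bowl, 120 mm across, 45 mm tall, on the table. Bystander. Origin: centre of its underside
- card_box: cardboard box of test cards, 70 x 100 x 45 mm tall, on the table. Bystander. Origin: centre of its underside

How it is judged:
On the way, in this order (a step that is already met when the one before it is completed fails the run):
1. the dial has clicked in at the long mark and the fingers have left it (value of joint dial between 1.4708 and 1.6708 rad and contact force between the fingers and dial below 0.1 N), for 0.2 s.
2. the start button is pressed fully in (value of joint start above 0.0048 m), for 0.05 s.
At the end, for the whole second after the job is handed in: dial within 0.1 rad of the long mark (1.571 rad), start button sprung back (within 1 mm) after having been pressed at least 4.8 mm, stop button out, every loose thing at rest within 20 mm of where it stood (value of joint dial between 1.4708 and 1.6708 rad and value of joint each of start, stop below 0.001 m and distance of each of dropper_a, dropper_b, tube_rack, bucket, bowl, card_box from where it was at the start of the episode below 0.02 m and linear speed of each of dropper_a, dropper_b, tube_rack, bucket, bowl, card_box below 0.02 m/s); the robot touches nothing.
It fails at once if start was pressed (over 3 mm) while the dial was not at the long mark (value of joint start above 0.003 m and not (value of joint dial between 1.4708 and 1.6708 rad)).
It fails at once if the stop button was pressed (over 2 mm) (value of joint stop above 0.002 m).
It fails at once if the dial was gripped: the fingers straddled it, with the grasp point on its axis at its height (horizontal distance between the grasp point and dial_centre below 0.02 m and z of the grasp point in the frame of dial_centre below 0.006 m).
It fails at once if a loose thing was knocked, lifted or carried (moved over 30 mm) (distance of any of dropper_a, dropper_b, tube_rack, bucket, bowl, card_box from where it was at the start of the episode above 0.03 m).
It also fails if it takes over 51 s, if anything falls off the work surface, if the arm or the gripper's body presses on something with over 40 N, if the wrist force passes 120 N, or if a joint passes its speed limit or range.

ROBOT

A 6-joint arm with a two-finger parallel gripper is mounted at the origin on the work surface. World frame = base frame: x ahead of the robot, y to its left, z up, the work surface at z = 0. Lengths are in m, angles in rad, forces in N, time in s.
With the tool pointing down it reaches from about 0.4 to 0.925 m from the base axis. Payload 12.5 kg.
Tool frame: the origin (TCP) lies on the centre line of the jaws, within the pads' length; the fingertips stand 8 mm ahead of it and the grasp point (between the pads) lies 11 mm behind it (bot.nose_length is the distance from the TCP to the fingertips, in m); z points along the fingers, y is the direction in which the jaws open and shut (so a half turn about z gives the same grasp; the last joint's range is limited). The gripper opens to 95 mm and grips with 3 to 60 N. Pads are 20 mm wide; open, the fingers measure 119 mm over their backs; the gripper's body (75 mm by 180 mm) begins 59 mm behind the grasp point.
Start: joints at [-1.432, 0.491, 1.559, -0, 1.092, -0.106], TCP at [0.151, -0.606, 0.199] pointing down, gripper open.
Joint ranges: [-3.1, 3.1], [-0.84, 2.19], [0.05, 2.79], [-1.13, 4.28], [0.06, 2.93], [-2.69, 2.69]. Speed limits (rad/s): [2.22, 2.22, 2.79, 3.14, 3.14, 3.14].

INTERFACE

Orientations are given as [roll, pitch, yaw] about the fixed x, y, z axes, in that order (R = Rz(yaw) Ry(pitch) Rx(roll)).
In Python, from cell import monitor, camera, get_calibration, workorder, bot gives the robot as it stands. The module is installed in compiled form; this text tells all that it offers.
- The arm moves only by the tool jog_arm, never from a script. Its argument "increments" is one flat list of numbers, 5 for each row, row after row: the opening, from 0 (shut) to 1 (fully open), then the shift along the tool's x, y, z in m, then the turn about the tool's z in degrees. A call has 1 to 5 rows; each row shifts and turns the pose as measured when the row begins, along the tool's axes as they then stand; what a row does not reach is not made up. A row lasts 1/8 s, in which the tool goes at most 62.5 mm and 10.7 degrees, less where a joint would pass 70% of its speed; a pose out of reach is approached as far as the arm can. A call is refused whole if a number of a shift passes 0.0625 or a number of a turn 10.7, either way. A call with a gripper value outside its range is refused whole. The fingers move at their own pace and stop on an object; "newtons" is the grip in N (left out, the last holds). Time passes only in rows, so rows that do not move let the fingers close. It gives the time, the measured TCP pose, the force and the opening at its end, in the units of the state.
- monitor.get_obs(): the state, without advancing time (a new reading comes with each control period).
- camera(name): name is "scene" or "side" or "wrist"; returns (picture, depth): 420x560x3 uint8, red, green, blue; 420x560 float32, m along the optical axis (not along the pixel's ray), 0 where there is no reading.
- get_calibration(name): a dict with "camera_matrix" (3x3 intrinsics, pixels), "camera_from_world" (4x4, takes a point from world to camera coordinates); the wrist camera has in their place "mount" (4x4, takes a point from camera to tool coordinates, whose origin is the TCP and whose axes are the flange's). Camera axes: x right, y up, looking along -z (the intrinsics and any distortion apply to the point x, -y, -z); pixel columns grow to the right and rows downward; lengths in m; the calibration is good to about 2 mm. A picture is of the moment at which its call begins: read the wrist's pose just before it. get_calibration takes no time and is no camera call.
- workorder.hand_in(): hands the job in, once; it reports no verdict.
The state is a dict: "time": time; "q": joint angles; "joint_velocities": joint speeds; "joint_torque": joint torques, N m; "ee_pos": TCP position; "ee_rot": TCP orientation; "force": force on the tool from outside, world axes, zero at the start; "wrist_torque": the same for the moment, N m; "gripper_width": opening from 0.0 (shut) to 1.0 (fully open).
Only numpy, scipy, OpenCV 4.12 (cv2) and the standard library are available. Lean on these libraries where they do the work, as an engineer would, in place of code of your own. Each camera call takes 0.05 s, during which the arm holds its last target.

## Working session

There is one attempt and no reset: what is moved stays moved. The work goes in short steps, Python scripts to look and compute and a tool call to move; the robot and the scene stay as the last step left them, time stands still between calls to the robot, and variables do not carry over. Pictures are saved under pics/ and viewed, and the job is handed in when it is done.

Besides the shell and the picture viewer there is one more tool, called after "Emit:" by a JSON object that holds its "name" and its "arguments", one argument or row to a line. jog_arm: Moves the arm, as the interface text tells. Its arguments: {"type":"object","properties":{"increments":{"type":"array"},"newtons":{"type":"number"}},"required":["increments"]}

```bash
mkdir -p pics; python3 - <<'E'
from cell import monitor,camera,get_calibration,bot
import cv2,numpy as np
o=monitor.get_obs();print(o)
print(bot.nose_length)
for n in ["scene","side","wrist"]:
    p,d=camera(n); cv2.imwrite(f"pics/{n}0.png",p[:,:,::-1]); np.savez(f"{n}0.npz",p=p,d=d)
    print(n,get_calibration(n))
E
```

```text
{'time': 0.0, 'q': array([-1.43158310e+00,  4.91565824e-01,  1.55947937e+00, -1.15992670e-05,
        1.09165427e+00, -1.05615857e-01]), 'joint_velocities': array([ 0.00049679, -0.00056101, -0.00110457,  0.00030737,  0.00161988,
       -0.00118783]), 'joint_torque': array([-2.62897656e-04, -6.12644148e+01, -2.58180678e+01,  6.92770234e-02,
        4.82588774e-02, -8.59797728e-05]), 'ee_pos': array([ 0.15146672, -0.60609606,  0.19804755]), 'ee_rot': array([-3.14049093e+00, -1.06449717e-04,  2.44834380e-01]), 'force': array([-1.18942993,  0.36547757, -0.30981619]), 'wrist_torque': array([ 0.00426038, -0.01964003, -0.01733927]), 'gripper_width': 0.9997695825192882}
0.008
scene {'camera_matrix': array([[428.24321915,   0.        , 278.0423262 ],
       [  0.        , 428.24321915, 207.68161111],
       [  0.        ,   0.        ,   1.        ]]), 'camera_from_world': array([[ 0.30830444,  0.95117382,  0.01472203, -0.13546947],
       [-0.52112252,  0.15592404,  0.839118  ,  0.15965414],
       [ 0.79585155, -0.26637578,  0.54375017, -1.64316033],
       [ 0.        ,  0.        ,  0.   
[... 297 characters left out ...]
49123, -0.71724849,  0.68124512, -0.15054125],
       [-0.13968537,  0.66677525,  0.73205107, -1.15663824],
       [ 0.        ,  0.        ,  0.        ,  1.        ]])}
wrist {'camera_matrix': array([[367.65799959,   0.        , 280.15009482],
       [  0.        , 367.65799959, 213.56815082],
       [  0.        ,   0.        ,   1.        ]]), 'mount': array([[ 6.78383865e-05,  9.57520813e-01,  2.88364158e-01,
         8.10561740e-02],
       [ 9.99999348e-01,  2.63778138e-04, -1.11113462e-03,
        -1.02138796e-03],
       [-1.13999868e-03,  2.88364046e-01, -9.57520171e-01,
        -1.86138610e-01],
       [ 0.00000000e+00,  0.00000000e+00,  0.00000000e+00,
         1.00000000e+00]])}
```

View pics/scene0.png

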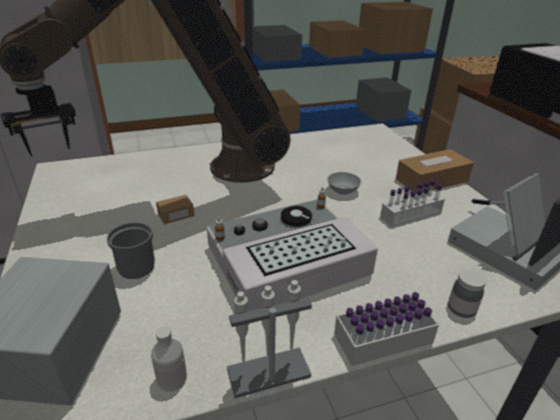

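View pics/side0.png

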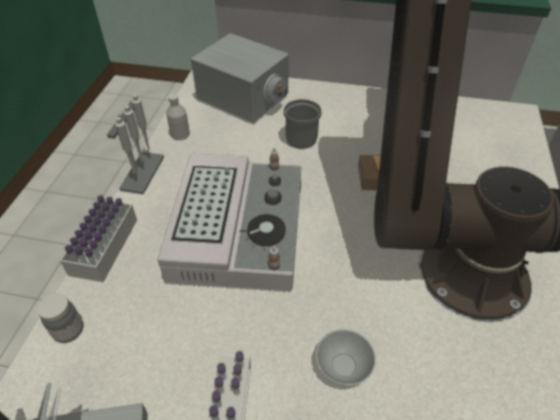

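View pics/wrist0.png

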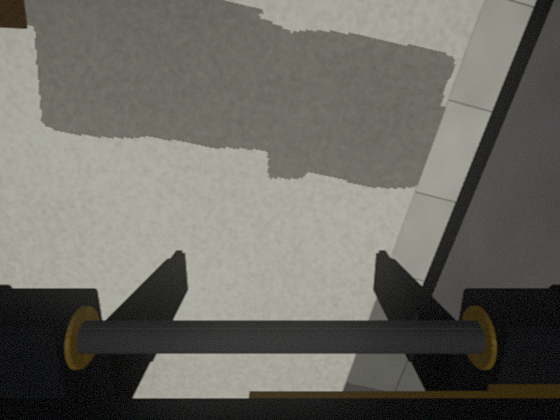

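The scene view has the incubator at about (290,245), with the dial at (297,215) and the buttons at (260,224) and (239,229). In the side view the dial is at (266,229), start at (273,196) and stop at (275,180). I'll zoom in.

```bash
cat > h.py <<'E'
import numpy as np,cv2
from cell import get_calibration
def ray(n,u,v,z):
    c=get_calibration(n);K=c["camera_matrix"];T=c["camera_from_world"]
    d=np.array([(u-K[0,2])/K[0,0],-(v-K[1,2])/K[1,1],-1.])
    R=T[:3,:3];o=-R.T@T[:3,3];w=R.T@d
    return o+w*(z-o[2])/w[2]
E
python3 - <<'E'
import cv2,numpy as np
from h import *
a=cv2.imread('pics/scene0.png')[185:255,195:355];b=cv2.imread('pics/side0.png')[140:290,220:310]
cv2.imwrite('pics/za.png',cv2.resize(a,None,fx=5,fy=5,interpolation=2));cv2.imwrite('pics/zb.png',cv2.resize(b,None,fx=4,fy=4,interpolation=2))
for n,l in (("scene",[(297,215,.094),(260,224,.093),(239,229.5,.093)]),("side",[(266.5,229.5,.094),(273,196,.093),(275,180,.093)])):
    for t in l: print(n,ray(n,*t).round(4))
E
```

```text
scene [0.5067 0.0325 0.094 ]
scene [ 0.5175 -0.0781  0.093 ]
scene [ 0.5259 -0.1385  0.093 ]
side [0.4909 0.0421 0.094 ]
side [ 0.4994 -0.0681  0.093 ]
side [ 0.5065 -0.125   0.093 ]
```

View pics/za.png

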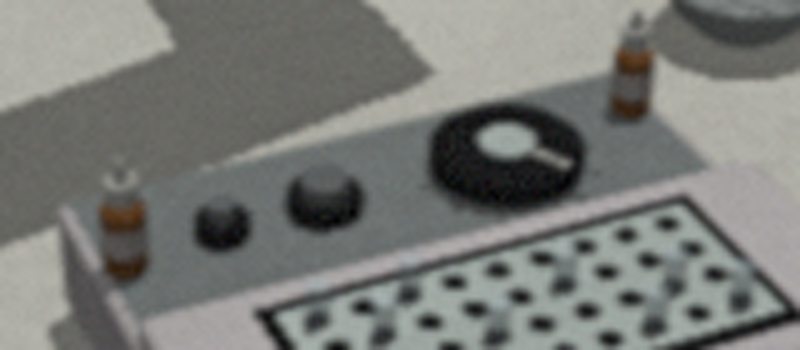

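View pics/zb.png

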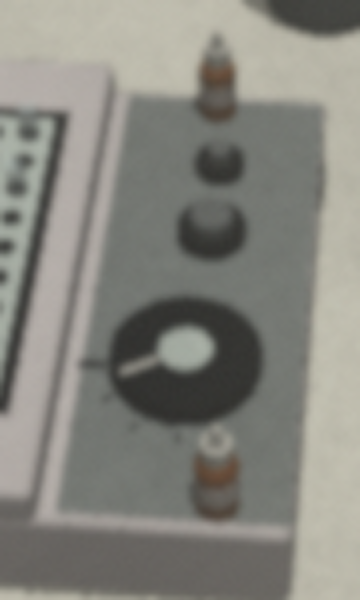

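Emit:
{"name": "jog_arm", "arguments": {
  "increments": [0, 0.036, -0.043, -0.02, 0, 0, 0.036, -0.043, -0.02, 0, 0, 0.036, -0.043, -0.02, 0, 0, 0.036, -0.043, 0, 0, 0, 0.036, -0.043, 0, 0],
  "newtons": 20
}}

```text
time: 0.78
ee_pos: [0.2756, -0.3491, 0.2583]
ee_rot: [-3.138, -0.001, 0.24]
force: [0.8, -0.3, 0.2]
gripper_width: 0.527
```

Emit:
{"name": "jog_arm", "arguments": {
  "increments": [0, 0.036, -0.043, 0, 0, 0, 0.036, -0.043, 0, 0, 0, 0.036, -0.043, 0, 0, 0, 0.036, -0.043, 0, 0, 0, 0.036, -0.043, 0, 0]
}}

```text
time: 1.4
ee_pos: [0.4018, -0.0889, 0.2597]
ee_rot: [-3.14, -0.002, 0.238]
force: [1.1, -1.1, 0.1]
gripper_width: 0.023
```

Emit:
{"name": "jog_arm", "arguments": {
  "increments": [0, 0.022, -0.025, 0, 0, 0, 0.022, -0.025, 0, 0, 0, 0, 0, 0, 6, 0, 0, 0, 0, 0]
}}

```text
time: 1.9
ee_pos: [0.4341, -0.0241, 0.2597]
ee_rot: [-3.139, -0.002, 0.138]
force: [0.2, 0.1, -0.1]
gripper_width: 0.008
```

```bash
python3 - <<'E'
from cell import monitor,camera
import cv2,numpy as np
o=monitor.get_obs();p,d=camera("wrist"); cv2.imwrite("pics/w1.png",p[:,:,::-1]); np.savez("w1.npz",p=p,d=d,pos=o["ee_pos"],rot=o["ee_rot"])
print(o["ee_pos"],o["ee_rot"],o["joint_velocities"].round(3),o["time"])
E
```

```text
[ 0.4340626  -0.02407002  0.25967516] [-3.13915645e+00 -1.72994792e-03  1.37876035e-01] [ 0.016  0.005 -0.004  0.001  0.001 -0.032] 1.9
```

View pics/w1.png

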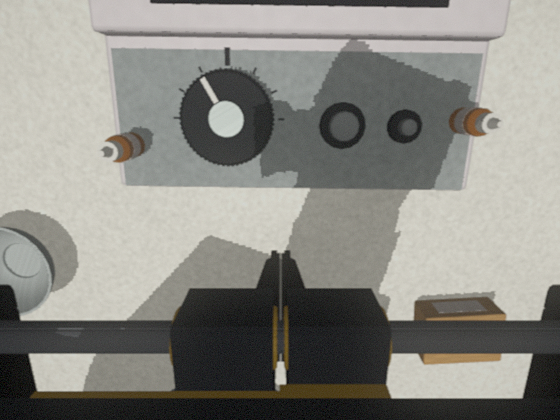

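The wrist view shows the dial centred near (227,117) and the long mark at (228,56). The pointer runs to (205,82), so it is one click short. Start is at (343,125) and stop at (405,126).

```bash
cat >> h.py <<'E'
from scipy.spatial.transform import Rotation as Ro
def wray(pos,rot,u,v,z):
    c=get_calibration("wrist");K=c["camera_matrix"];M=c["mount"]
    d=np.array([(u-K[0,2])/K[0,0],-(v-K[1,2])/K[1,1],-1.])
    R=Ro.from_euler('xyz',rot).as_matrix()
    o=R@M[:3,3]+pos; w=R@(M[:3,:3]@d)
    return o+w*(z-o[2])/w[2]
E
python3 - <<'E'
from h import *
f=np.load('w1.npz');p=f['p'];pos,rot=f['pos'],f['rot']
g=p.max(2)
m=(g<60).astype(np.uint8);m=cv2.morphologyEx(m,cv2.MORPH_OPEN,np.ones((5,5)))
n,l,s,c=cv2.connectedComponentsWithStats(m)
for i in range(1,n):
    if s[i,4]>200 and s[i,1]<240: print(s[i],c[i].round(1))
for name,u,v,z in (("dial",227,117,.094),("long",228,56,.075),("start",343,125,.093),("stop",405,126,.093),("hub",226,119,.094),("ptip",202,78,.094),("deckFL",125,187,.075),("deckFR",464,189,.075),("botA",107,149,.14),("botB",490,124,.14)):
    print(name,wray(pos,rot,u,v,z).round(4))
cv2.imwrite('pics/z1.png',cv2.resize(p[40:200,100:300,::-1],None,fx=3.5,fy=3.5,interpolation=2))
E
```

```text
[159   0  81   4 264] [201.4   1.2]
[253 101  20  53 825] [261.8 124.9]
[320 103  45  46 938] [340.4 124.5]
[387 110  33  33 596] [400.4 125.1]
dial [0.4952 0.0351 0.094 ]
long [0.5493 0.0421 0.075 ]
start [ 0.5029 -0.0729  0.093 ]
stop [ 0.51   -0.1304  0.093 ]
hub [0.4933 0.0358 0.094 ]
ptip [0.526  0.0607 0.094 ]
deckFL [0.4101 0.1352 0.075 ]
deckFR [ 0.4562 -0.2115  0.075 ]
botA [0.4586 0.1246 0.14  ]
botB [ 0.5215 -0.1824  0.14  ]
```

View pics/z1.png

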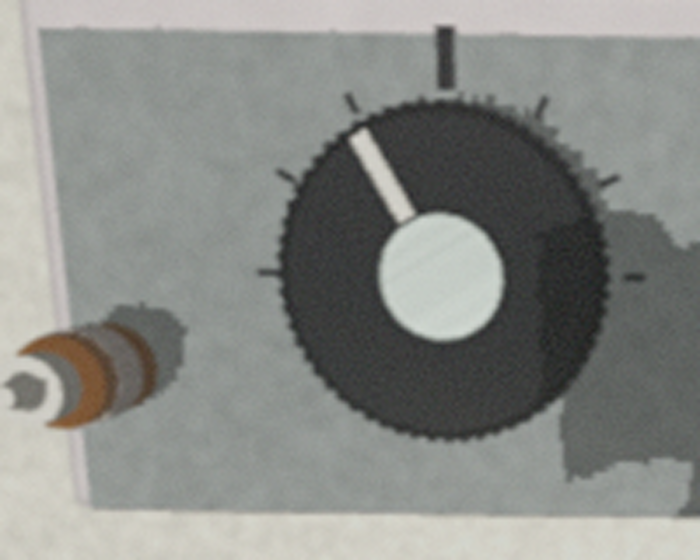

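Emit:
{"name": "jog_arm", "arguments": {
  "increments": [0, 0.034, -0.039, 0, 0, 0, 0, 0, 0.05, 0, 0, 0, 0, 0.05, 0, 0, 0, 0, 0.04, 0, 0, 0, 0, 0, 0]
}}

```text
time: 2.58
ee_pos: [0.4644, 0.0184, 0.1175]
ee_rot: [-3.14, -0.005, 0.146]
force: [-0.6, -0.3, 0.4]
gripper_width: 0.005
```

```bash
cat > snap.py <<'E'
import sys
from cell import monitor,camera
import cv2,numpy as np
o=monitor.get_obs();p,d=camera("wrist"); cv2.imwrite(f"pics/{sys.argv[1]}.png",p[:,:,::-1]); np.savez(f"{sys.argv[1]}.npz",p=p,d=d,pos=o["ee_pos"],rot=o["ee_rot"])
print(o["ee_pos"].round(4),o["ee_rot"].round(4),o["force"].round(2),o["time"])
E
python3 snap.py w2
```

```text
[0.4644 0.0184 0.1175] [-3.1402 -0.0054  0.1458] [-0.56 -0.3   0.43] 2.575
```

View pics/w2.png

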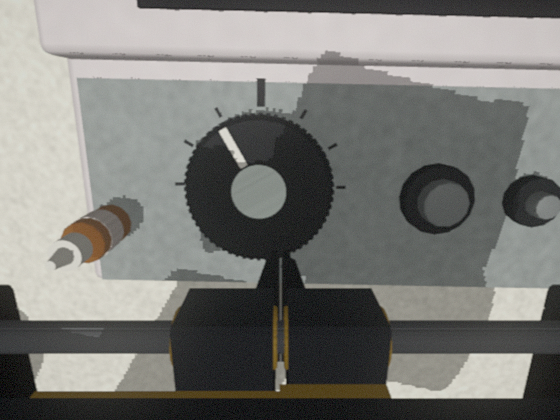

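The fingertip at (281,258) is over the dial's front rim, and the dial centre is near (260,187).

```bash
python3 - <<'E'
from h import *
f=np.load('w2.npz');pos,rot=f['pos'],f['rot']
for t in ((259.5,187,.094),(443,200,.093),(546,206,.093),(261,92,.075)): print(wray(pos,rot,*t).round(4))
E
```

```text
[0.4963 0.036  0.094 ]
[ 0.5041 -0.0725  0.093 ]
[ 0.5094 -0.1341  0.093 ]
[0.5491 0.043  0.075 ]
```

Emit:
{"name": "jog_arm", "arguments": {
  "increments": [0, 0, 0, 0.006, 0, 0, 0, 0, 0.004, 0, 0, 0, 0, 0.002, 0]
}}

```text
time: 3.0
ee_pos: [0.4673, 0.0177, 0.1099]
ee_rot: [3.141, -0.014, 0.146]
force: [0.2, -0.3, -0.4]
gripper_width: 0.006
```

Emit:
{"name": "jog_arm", "arguments": {
  "increments": [0, -0.004, 0, 0.004, 0, 0, 0, 0, 0.004, 0, 0, 0, 0, 0.003, 0]
}}

```text
time: 3.38
ee_pos: [0.4635, 0.0171, 0.0989]
ee_rot: [3.14, -0.015, 0.146]
force: [0.6, 0.1, 0.0]
gripper_width: 0.005
```

Emit:
{"name": "jog_arm", "arguments": {
  "increments": [0, 0, 0, 0.002, 0, 0, 0, 0, 0.002, 0]
}}

```text
time: 3.62
ee_pos: [0.4635, 0.0172, 0.0944]
ee_rot: [3.141, -0.015, 0.146]
force: [-0.4, 1.0, -0.2]
gripper_width: 0.006
```

```bash
python3 snap.py w3
```

```text
[0.4635 0.0172 0.0944] [ 3.1405 -0.0151  0.1463] [-0.36  0.98 -0.24] 3.625
```

View pics/w3.png

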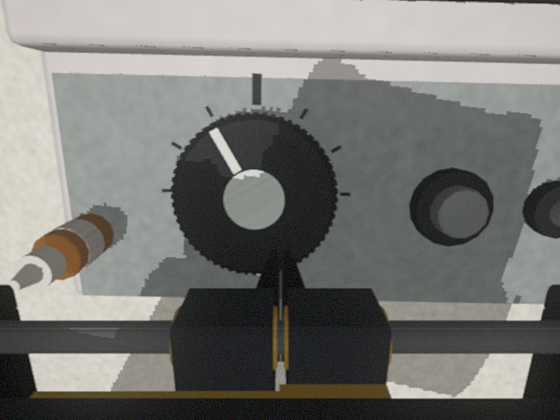

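```bash
python3 - <<'E'
from h import *
c=get_calibration("wrist");K=c["camera_matrix"];M=np.linalg.inv(c["mount"])
for q in ((0,0,.008),(.01,0,.008),(-.01,0,.008),(0,.01,.008),(.01,0,-.03),(0.01,0,-.011)):
    x=M[:3,:3]@np.array(q)+M[:3,3]; print(q,(K[0,0]*x[0]/-x[2]+K[0,2]).round(1),(K[1,1]*-x[1]/-x[2]+K[1,2]).round(1))
f=np.load('w3.npz');pos,rot=f['pos'],f['rot'];d=f['d']
print(wray(pos,rot,254.5,193,.094),wray(pos,rot,452,206,.093))
for u,v in ((281,255),(281,262),(281,248),(281,240),(254,193),(240,255),(300,240),(200,280)): print(u,v,d[v,u])
R=Ro.from_euler('xyz',rot).as_matrix()
Mo=c["mount"]
def P(u,v):
    z=d[v,u];x=np.array([(u-K[0,2])/K[0,0]*z,-(v-K[1,2])/K[1,1]*z,-z]);return (R@(Mo[:3,:3]@x+Mo[:3,3])+pos).round(4)
for u,v in ((281,255),(281,262),(281,248),(254,193),(240,200),(300,240),(210,290),(350,260),(230,230)): print(u,v,P(u,v))
E
```

```text
(0, 0, 0.008) 281.4 251.4
(0.01, 0, 0.008) 281.4 234.9
(-0.01, 0, 0.008) 281.4 267.5
(0, 0.01, 0.008) 299.0 251.4
(0.01, 0, -0.03) 281.8 263.2
(0.01, 0, -0.011) 281.6 247.7
[0.49693802 0.03638282 0.094     ] [ 0.50494182 -0.06828924  0.093     ]
281 255 0.18155202
281 262 0.17265531
281 248 0.201384
281 240 0.19972385
254 193 0.19164193
240 255 0.20118307
300 240 0.19922476
200 280 0.2261909
281 255 [0.4721 0.0188 0.1128]
281 262 [0.4724 0.0189 0.122 ]
281 248 [0.4683 0.0181 0.0933]
254 193 [0.497  0.0366 0.0945]
240 200 [0.4921 0.0435 0.0938]
300 240 [0.4747 0.0087 0.0941]
210 290 [0.4937 0.0408 0.1961]
350 260 [ 0.4602 -0.0252  0.0765]
230 230 [0.4749 0.0468 0.0944]
```

```bash
python3 - <<'E'
from h import *
c=get_calibration("wrist");K=c["camera_matrix"];Mo=c["mount"]
for n,us in (('wrist0',(178,182,185,380)),('w1',(274,277,285,288)),('w3',(274,277,281,285,288))):
    d=np.load(n+'.npz')['d']
    for u in us:
        for v in (248,250,251,252,253,254,256,260,270):
            z=d[v,u];x=np.array([(u-K[0,2])/K[0,0]*z,-(v-K[1,2])/K[1,1]*z,-z]);print(n,u,v,(Mo[:3,:3]@x+Mo[:3,3]).round(4))
E
```

```text
wrist0 178 248 [-0.076  -0.1159  0.2004]
wrist0 178 250 [ 0.0109 -0.0516 -0.0162]
wrist0 178 251 [ 0.0107 -0.0514 -0.017 ]
wrist0 178 252 [ 0.0112 -0.0507 -0.0195]
wrist0 178 253 [ 0.0109 -0.0506 -0.02  ]
wrist0 178 254 [ 0.0111 -0.0501 -0.0217]
wrist0 178 256 [ 0.0111 -0.0494 -0.0242]
wrist0 178 260 [ 0.009  -0.0496 -0.0242]
wrist0 178 270 [ 0.0061 -0.0486 -0.029 ]
wrist0 182 248 [-0.075  -0.1106  0.1979]
wrist0 182 250 [ 0.0109 -0.0495 -0.0163]
wrist0 182 251 [ 0.0104 -0.0496 -0.0163]
wrist0 182 252 [ 0.0096 -0.0498 -0.0156]
wrist0 182 253 [ 0.0093 -0.0497 -0.0164]
wrist0 182 254 [ 0.0096 -0.0492 -0.0182]
wrist0 182 256 [ 0.0094 -0.0486 -0.0203]
wrist0 182 260 [ 0.008  -0.0483 -0.0219]
wrist0 182 270 [ 0.0034 -0.0484 -0.0233]
wrist0 185 248 [-0.0748 -0.1072  0.1975]
wrist0 185 250 [-0.0775 -0.1075  0.1982]
wrist0 185 251 [-0.0789 -0.1078  0.1987]
wrist0 185 252 [-0.0797 -0.1076  0.1977]
wrist0 185 253 [ 0.0093 -0.0482 -0.0162]
wrist0 185 254 [ 0.009  -0.0481 -0.0167]
wrist0 185 256 [ 0.0081 -0.0481 -0.0171]
wrist0 185 260 [ 0.0063 -0.048  -0.0181]
wrist0 185 270 [ 0.0016 -0.048  -0
[... 2672 characters left out ...]
 281 270 [ 0.0084 -0.0004 -0.034 ]
w3 285 248 [ 0.0054  0.0019 -0.    ]
w3 285 250 [ 0.0114  0.0016 -0.0175]
w3 285 251 [ 0.0109  0.0016 -0.0176]
w3 285 252 [ 0.0115  0.0016 -0.0204]
w3 285 253 [ 0.0112  0.0016 -0.0207]
w3 285 254 [ 0.0107  0.0016 -0.0208]
w3 285 256 [ 0.0106  0.0016 -0.0231]
w3 285 260 [ 0.011   0.0015 -0.0287]
w3 285 270 [ 0.0113  0.0013 -0.04  ]
w3 288 248 [ 0.0054  0.0035 -0.0002]
w3 288 250 [ 0.0115  0.0031 -0.0178]
w3 288 251 [ 0.0111  0.0031 -0.0181]
w3 288 252 [ 0.0111  0.0031 -0.0194]
w3 288 253 [ 0.0108  0.0031 -0.0199]
w3 288 254 [ 0.0108  0.003  -0.0212]
w3 288 256 [ 0.011   0.003  -0.0239]
w3 288 260 [ 0.0109  0.0029 -0.0283]
w3 288 270 [ 0.0107  0.0027 -0.0386]
```

Depth puts the visible fingertips about 16 mm behind the reported TCP, where 8 mm ahead was stated. That explains why there was no contact. I'll come down by force instead, expecting contact at a TCP height of about 0.078.

Emit:
{"name": "jog_arm", "arguments": {
  "increments": [0, 0, 0, 0.006, 0, 0, 0, 0, 0.004, 0, 0, 0, 0, 0.002, 0]
}}

```text
time: 4.05
ee_pos: [0.4636, 0.0172, 0.0814]
ee_rot: [3.141, -0.015, 0.146]
force: [-0.2, 0.8, -0.1]
gripper_width: 0.008
```

Emit:
{"name": "jog_arm", "arguments": {
  "increments": [0, 0, 0, 0.002, 0, 0, 0, 0, 0.001, 0]
}}

```text
time: 4.3
ee_pos: [0.4636, 0.0172, 0.0781]
ee_rot: [3.141, -0.015, 0.146]
force: [-2.6, -1.0, 7.2]
gripper_width: 0.003
```

Contact came at 0.078 with 7 N, as predicted. Next I'll stroke clockwise, moving the front rim to the left.

Emit:
{"name": "jog_arm", "arguments": {
  "increments": [0, -0.001, -0.004, 0.001, 0, 0, -0.001, -0.004, 0.001, 0]
}}

```text
time: 4.55
ee_pos: [0.4621, 0.0241, 0.0778]
ee_rot: [3.139, -0.019, 0.146]
force: [-1.8, -3.9, 15.6]
gripper_width: 0.004
```

Emit:
{"name": "jog_arm", "arguments": {
  "increments": [0, -0.001, -0.004, 0, 0, 0, 0, -0.004, 0, 0]
}}

```text
time: 4.8
ee_pos: [0.4606, 0.0319, 0.0785]
ee_rot: [3.138, -0.021, 0.146]
force: [0.5, 0.2, 0.2]
gripper_width: 0.005
```

```bash
python3 snap.py w4
```

```text
[0.4606 0.0319 0.0785] [ 3.138  -0.0212  0.1461] [0.46 0.17 0.17] 4.8
```

View pics/w4.png

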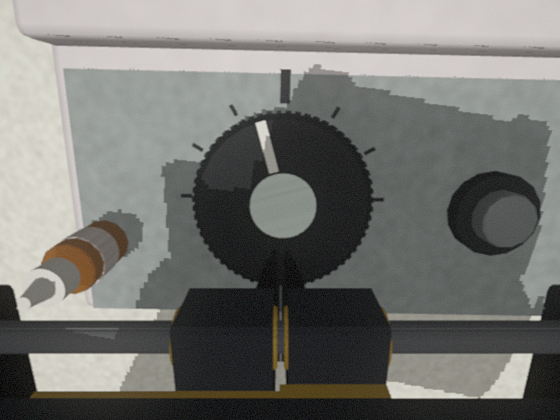

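The pointer tip at (263,123) is about halfway to the long mark at (286,85), and contact has eased off. I'll press again and carry on.

Emit:
{"name": "jog_arm", "arguments": {
  "increments": [0, 0, -0.001, 0.002, 0, 0, 0, -0.004, 0.001, 0, 0, 0, -0.004, 0.0007, 0]
}}

```text
time: 5.22
ee_pos: [0.4614, 0.0407, 0.0779]
ee_rot: [3.136, -0.027, 0.146]
force: [0.5, 0.2, 12.3]
gripper_width: 0.006
```

```bash
python3 snap.py w5
```

```text
[0.4614 0.0407 0.0779] [ 3.136  -0.027   0.1464] [ 0.46  0.23 12.29] 5.225
```

View pics/w5.png

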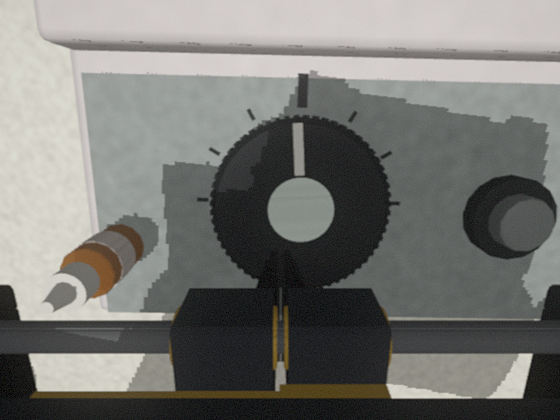

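The pointer at (298,123) is about 3° short of the mark at (303,90). That is within the click's pull, so I'll lift off.

Emit:
{"name": "jog_arm", "arguments": {
  "increments": [0, 0, 0, -0.006, 0, 0, 0, 0, -0.02, 0, 0, 0, 0, -0.03, 0, 0, 0, 0, -0.02, 0, 0, 0, 0, 0, 0]
}}

```text
time: 5.9
ee_pos: [0.4586, 0.0413, 0.1554]
ee_rot: [3.137, -0.025, 0.147]
force: [-1.3, -0.9, 0.4]
gripper_width: 0.003
```

```bash
python3 snap.py w6; python3 - <<'E'
import cv2
p=cv2.imread('pics/w6.png');cv2.imwrite('pics/z6.png',cv2.resize(p[30:290],None,fx=1.4,fy=1.4,interpolation=2))
E
```

```text
[0.4586 0.0413 0.1554] [ 3.1367 -0.0246  0.1467] [-1.28 -0.95  0.38] 5.9
```

View pics/w6.png

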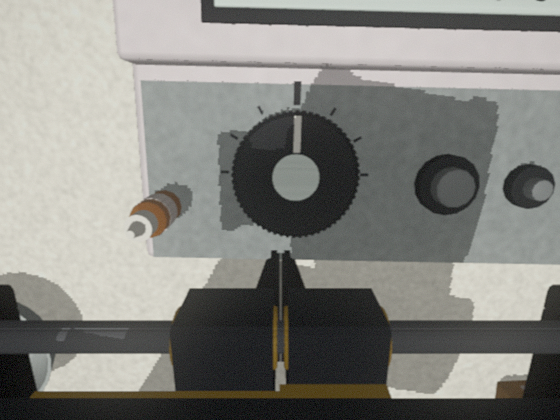

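The pointer now lines up with the long mark, with the hub at (296,178), the pointer at (297,117) and the mark at (297,93). The next job is the start button.

```bash
python3 - <<'E'
from h import *
f=np.load('w6.npz');pos,rot=f['pos'],f['rot']
s=wray(pos,rot,455.5,186,.093);print(s,wray(pos,rot,541,188.5,.093),wray(pos,rot,295.5,173,.094))
R=Ro.from_euler('xyz',rot).as_matrix();t=np.array([.504,-.073,.1554]);print(R.T@(t-pos))
E
```

```text
[ 0.50332891 -0.07476383  0.093     ] [ 0.51027266 -0.1343483   0.093     ] [0.49631507 0.0366804  0.094     ]
[0.02817416 0.11974525 0.00129603]
```

Emit:
{"name": "jog_arm", "arguments": {
  "increments": [0, 0.014, 0.06, 0, 0, 0, 0.014, 0.06, 0, 0, 0, 0, 0, 0.03, 0, 0, 0, 0, 0, 0]
}}

```text
time: 6.45
ee_pos: [0.5041, -0.076, 0.121]
ee_rot: [3.139, -0.018, 0.149]
force: [-0.4, -0.6, 0.3]
gripper_width: 0.003
```

```bash
python3 snap.py w7
```

```text
[ 0.5041 -0.076   0.121 ] [ 3.1392 -0.0184  0.1486] [-0.44 -0.56  0.25] 6.45
```

View pics/w7.png

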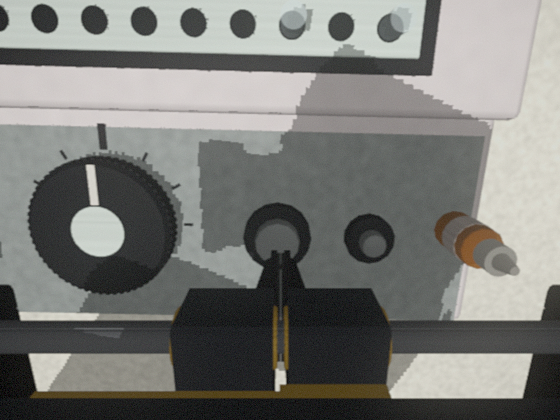

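```bash
python3 - <<'E'
from h import *
f=np.load('w7.npz');pos,rot=f['pos'],f['rot']
print(wray(pos,rot,277.5,238,.093))
E
```

```text
[ 0.50491264 -0.07357216  0.093     ]
```

Emit:
{"name": "jog_arm", "arguments": {
  "increments": [0, 0.001, -0.002, 0.02, 0, 0, 0, 0, 0.018, 0, 0, 0, 0, 0, 0]
}}

```text
time: 6.88
ee_pos: [0.5072, -0.0724, 0.0855]
ee_rot: [3.137, -0.022, 0.152]
force: [0.7, 0.3, -0.1]
gripper_width: 0.007
```

Emit:
{"name": "jog_arm", "arguments": {
  "increments": [0, -0.002, 0.001, 0.007, 0, 0, 0, 0, 0.003, 0]
}}

```text
time: 7.12
ee_pos: [0.5062, -0.0734, 0.0769]
ee_rot: [3.136, -0.025, 0.153]
force: [-2.7, -0.5, 5.0]
gripper_width: 0.0
```

Emit:
{"name": "jog_arm", "arguments": {
  "increments": [0, 0, 0, 0.003, 0, 0, 0, 0, 0.003, 0]
}}

```text
time: 7.38
ee_pos: [0.5065, -0.0735, 0.0744]
ee_rot: [3.135, -0.027, 0.153]
force: [-16.2, 3.3, 58.7]
gripper_width: 0.007
```

That is 58 N, much too stiff for this spring, so I'll back off and look.

Emit:
{"name": "jog_arm", "arguments": {
  "increments": [0, 0, 0, -0.002, 0]
}}

```text
time: 7.5
ee_pos: [0.5063, -0.0735, 0.0775]
ee_rot: [3.135, -0.027, 0.153]
force: [-2.1, 0.5, 4.2]
gripper_width: -0.001
```

```bash
python3 snap.py w8; python3 - <<'E'
from cell import camera,monitor
import cv2,numpy as np
for n in("scene","side"):
    p,d=camera(n);cv2.imwrite(f'pics/{n}8.png',cv2.resize(p[130:290,190:370,::-1],None,fx=4,fy=3.7,interpolation=2))
o=monitor.get_obs();print(o['force'],o['wrist_torque'],o['ee_pos'])
E
```

```text
[ 0.5063 -0.0735  0.0775] [ 3.1347 -0.0274  0.1534] [-2.09  0.48  4.18] 7.5
[-2.27537774  0.99916568  3.82972935] [0.07648781 0.4223233  0.03626382] [ 0.50636751 -0.07346186  0.07689881]
```

View pics/w8.png

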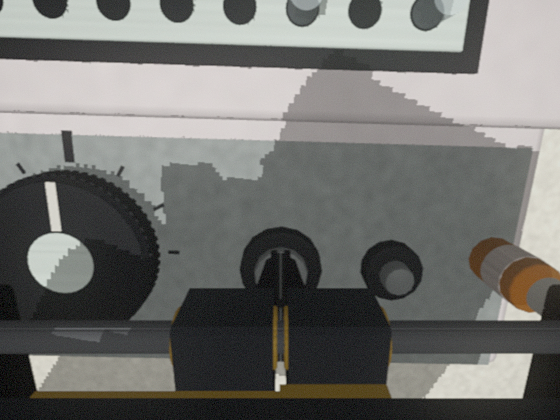

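View pics/side8.png

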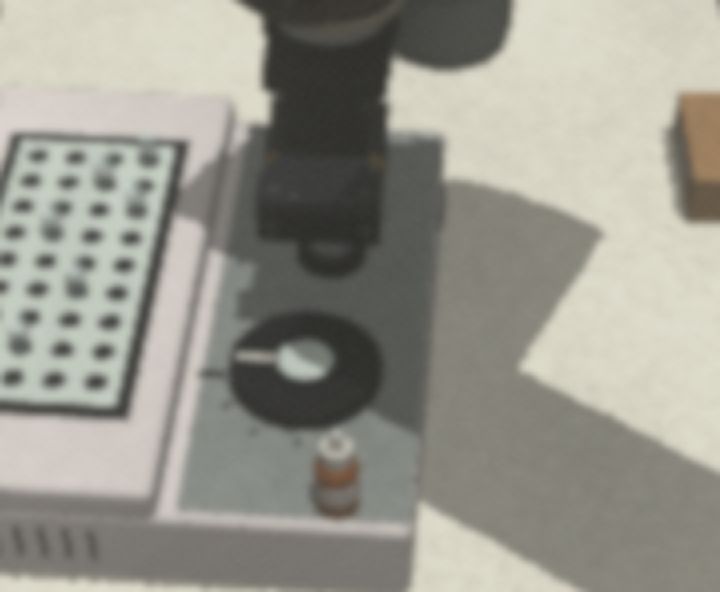

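View pics/scene8.png

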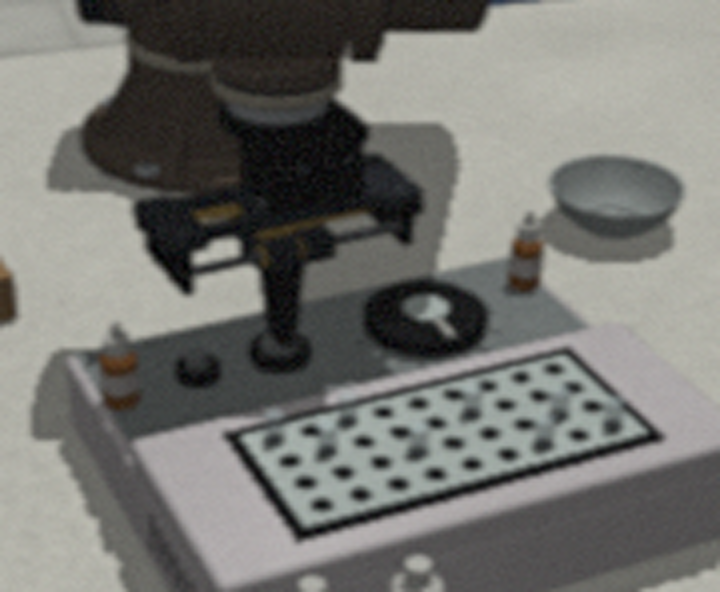

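At 0.077 the force is 4 N, which fits the button's own spring being well in, so the 58 N was its bottom stop. I'll press once more gently to be sure, hold, and then lift.

Emit:
{"name": "jog_arm", "arguments": {
  "increments": [0, 0, 0, 0.0015, 0, 0, 0, 0, 0.001, 0]
}}

```text
time: 7.9
ee_pos: [0.5064, -0.0735, 0.075]
ee_rot: [3.135, -0.027, 0.153]
force: [-6.6, 1.7, 24.8]
gripper_width: 0.003
```

```bash
python3 snap.py w9; python3 - <<'E'
from h import *
f=np.load('w9.npz');d=f['d'];pos,rot=f['pos'],f['rot']
c=get_calibration("wrist");K=c["camera_matrix"];Mo=c["mount"];R=Ro.from_euler('xyz',rot).as_matrix()
def P(u,v):
    z=d[v,u];x=np.array([(u-K[0,2])/K[0,0]*z,-(v-K[1,2])/K[1,1]*z,-z]);return (R@(Mo[:3,:3]@x+Mo[:3,3])+pos).round(4)
for u,v in ((263,265),(268,257),(298,265),(292,257),(280,249),(280,238),(250,260),(312,262),(280,233),(398,275),(200,180)): print(u,v,P(u,v))
cv2.imwrite('pics/z9.png',cv2.resize(f['p'][210:310,220:340,::-1],None,fx=6,fy=6,interpolation=2))
E
```

```text
[ 0.5064 -0.0735  0.075 ] [ 3.1347 -0.0274  0.1533] [-6.57  1.71 24.81] 7.9
263 265 [ 0.5071 -0.0638  0.0909]
268 257 [ 0.5115 -0.0657  0.0902]
298 265 [ 0.5096 -0.0813  0.0905]
292 257 [ 0.5133 -0.0776  0.0902]
280 249 [ 0.5154 -0.0712  0.0868]
280 238 [ 0.5212 -0.0703  0.0867]
250 260 [ 0.5071 -0.0569  0.0868]
312 262 [ 0.5106 -0.0887  0.0865]
280 233 [ 0.523  -0.0701  0.0841]
398 275 [ 0.5144 -0.1301  0.0971]
200 180 [ 0.5423 -0.0253  0.0751]
```

View pics/z9.png

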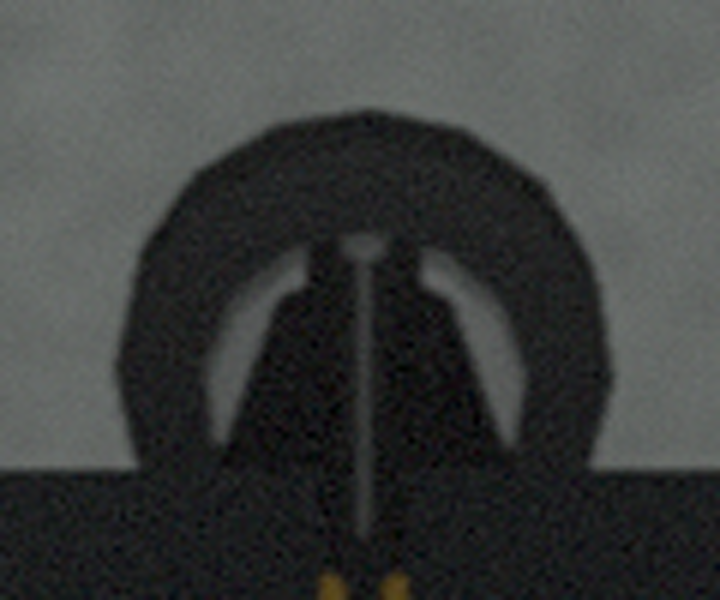

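The pressed start cap reads 0.0905, and the untouched stop cap reads 0.097, so start is about 6 mm down, which is fully in. I'll lift off now.

Emit:
{"name": "jog_arm", "arguments": {
  "increments": [0, 0, 0, -0.01, 0, 0, 0, 0, -0.03, 0, 0, 0, 0, -0.05, 0, 0, -0.03, 0, -0.05, 0, 0, -0.03, 0, -0.01, 0]
}}

```text
time: 8.57
ee_pos: [0.4432, -0.0825, 0.2261]
ee_rot: [3.135, -0.026, 0.154]
force: [-0.9, -0.0, 0.3]
gripper_width: 0.005
```

Emit:
{"name": "jog_arm", "arguments": {
  "increments": [0, -0.02, 0, 0, 0, 0, 0, 0, 0, 0, 0, 0, 0, 0, 0]
}}

```text
time: 8.95
ee_pos: [0.4229, -0.0859, 0.2268]
ee_rot: [3.134, -0.029, 0.153]
force: [-0.2, -0.0, 0.4]
gripper_width: 0.002
```

```bash
python3 snap.py w10; python3 - <<'E'
from h import *
f=np.load('w10.npz');d=f['d'];pos,rot=f['pos'],f['rot']
c=get_calibration("wrist");K=c["camera_matrix"];Mo=c["mount"];R=Ro.from_euler('xyz',rot).as_matrix()
v,u=np.mgrid[0:420,0:560]
X=np.stack([(u-K[0,2])/K[0,0]*d,-(v-K[1,2])/K[1,1]*d,-d],-1)@Mo[:3,:3].T+Mo[:3,3]
W=X@R.T+pos
for n,xy,r in (("start",(.504,-.0735),.010),("stop",(.510,-.134),.005),("dial",(.496,.036),.04)):
    m=np.hypot(W[...,0]-xy[0],W[...,1]-xy[1])<r; print(n,m.sum(),np.median(W[m][:,2]))
from cell import camera
for n in("scene","side"):
    p,d=camera(n);q=np.load(n+'0.npz')['p'];cv2.imwrite(f'pics/{n}10.png',np.vstack([q[130:290,60:460,::-1],p[130:290,60:460,::-1]]) if n=='scene' else np.hstack([q[:,150:430,::-1],p[:,150:430,::-1]]))
E
```

```text
[ 0.4229 -0.0859  0.2268] [ 3.1339 -0.0289  0.153 ] [-0.16 -0.04  0.37] 8.95
start 1393 0.4152115632870619
stop 116 0.09707953383626862
dial 7630 0.09404894282807244
```

View pics/w10.png

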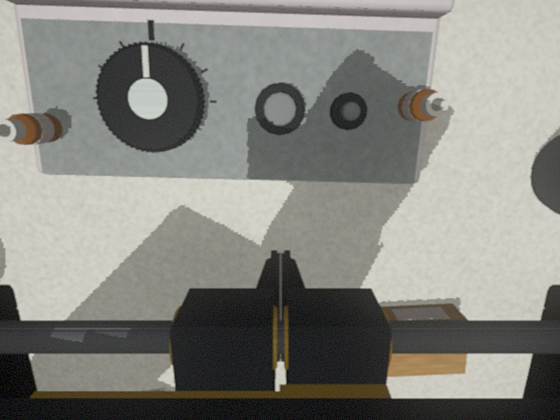

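View pics/scene10.png

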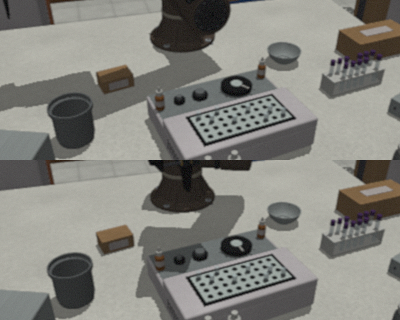

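View pics/side10.png

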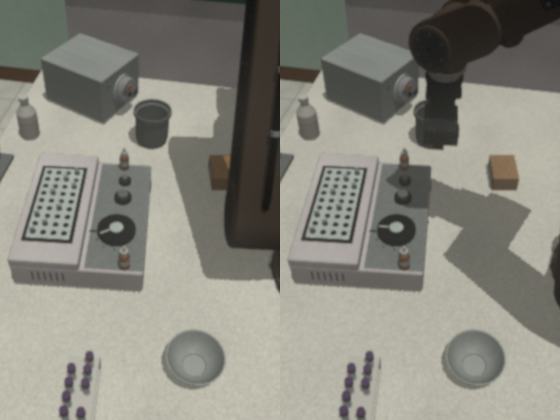

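```bash
python3 - <<'E'
from h import *
f=np.load('w10.npz');d=f['d'];p=f['p'];pos,rot=f['pos'],f['rot']
c=get_calibration("wrist");K=c["camera_matrix"];Mo=c["mount"];R=Ro.from_euler('xyz',rot).as_matrix()
def P(u,v):
    z=np.median(d[v-2:v+3,u-2:u+3]);x=np.array([(u-K[0,2])/K[0,0]*z,-(v-K[1,2])/K[1,1]*z,-z]);return (R@(Mo[:3,:3]@x+Mo[:3,3])+pos).round(4)
print("start cap",P(279,108),"stop",P(348,111))
roi=p[40:80,130:165].min(2)>150; v,u=np.nonzero(roi);v=v+40;u=u+130
a=[wray(pos,rot,x,y,.094) for x,y in zip(u,v)];a=np.array(a)[:,:2]
D=a-a.mean(0);e=np.linalg.svd(D)[2][0];e*=np.sign(e[0]);print("pointer dir deg",np.degrees(np.arctan2(e[1],e[0])),len(a))
A=wray(pos,rot,22,19,.075);m=wray(pos,rot,151,30,.075)
L=wray(pos,rot,43,173,.075);Rr=wray(pos,rot,414,183,.075);g=L-Rr
print("inc yaw from front edge",np.degrees(np.arctan2(-g[0],g[1])))
h=wray(pos,rot,150,98,.094);print(h,m,np.degrees(np.arctan2(*(m-h)[1::-1])))
E
```

```text
start cap [ 0.5026 -0.0731  0.097 ] stop [ 0.509  -0.1304  0.097 ]
pointer dir deg 6.520849838838387 194
inc yaw from front edge 7.113091983528784
[0.49418275 0.03416484 0.094     ] [0.54894602 0.04297576 0.075     ] 9.140046146305814
```

```bash
python3 -c "
from cell import workorder
print(workorder.hand_in())"
```

```text
the job is handed in; nothing more can be done
None
```

I turned the timer dial one click clockwise to the long mark with the closed fingertips on its top near the front edge. After lifting off and checking it, I pressed the start button fully in, let it spring back, and handed the job in after about 9 s of robot time. The hand-in itself gave no verdict.

**Final checks:**
- **Dial:** the pointer reads 6.5°, against 7.1° for the incubator's heading from its front edge. A rougher estimate from the mark itself gave 9.1°, so it is within about 3° of the long mark either way, inside the 5.7° tolerance.
- **Start button:** the cap read 0.0905 m while pressed and 0.097 m after release, so it went in about 6 mm and came back out.
- **Stop button:** its cap stands at 0.097 m, the same as the released start button, and I never touched it.
- **Loose things:** both bottles, the rack, the bucket, the bowl and the card box look unmoved in the before and after pictures. I compared these by eye, and the arm partly hides the bucket in the last side view.
- **Robot:** it ended clear of everything.

**What disagreed:**
- **Fingertips:** they sit about 16 mm behind the reported TCP, where the text says 8 mm ahead. I found contact by force instead.
- **Button caps:** they measured about 4 mm higher than stated (0.097 m, not 0.093 m).
- **Start press:** because of those heights, the first press reached 59 N through the fingers at the bottom stop, above the 40 N set for the arm or gripper body. I saw no sign of the body touching anything. The second press was held at 25 N.

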